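Set the dipping tongs over the glaze bowl

TASK

Get the dipping place ready: slide the white bowl along the bench, without lifting or tipping it, from the blue tape ring into the middle of the yellow tape ring and let go of it. Then pick the sprung tongs up from their wooden rest and hold them level with their tips over the bowl, clear of its rim but no more than a hand's width above it, and squeeze them until the red pointer stands at the green mark on their gauge. Finish still holding the tongs there, at that gap and quite still; leave the clay dish, wooden mould and stamp block where they are.

Things in the scene. Friction and masses are not known exactly. Their poses are not given: they have to be found in the camera images.
- bowl: small off-white round bowl, empty, loose, about 0.3 kg, 115 mm across the rim, 53 mm high, in the blue ring at first. Origin: centre of its underside, z = 0. Flared: outer radius 45 mm at the foot, 57 mm at the rim. Hollow above 21 mm height; near the rim the wall fills radii 41 to 58 mm, so it can be pinched over the rim from above, or pushed.
- ring_blue: ring of blue tape flat on the bench, 145 mm inside and 159 mm outside diameter; only a mark, it stops nothing. Origin: its centre, z = 0. The bowl starts here.
- ring_yellow: ring of yellow tape, same size; where the bowl must stand. Origin: its centre, z = 0. Which ring is on the left varies.
- rest: wooden tool rest, fixed: board 180 x 100 x 10 mm, two cross bars 116 mm long at x = -70 and +70 mm in its frame, tops 30 mm above the bench, brass pins at y = +-52 mm reaching 45 mm above the bench. Between the bars (x -62 to +62 mm) nothing is above 10 mm. Origin: centre of its underside. The tongs lie across both bars, along its x.
- tongs: sprung steel tweezers (dipping tongs), about 95 g, balance within 20 mm of the origin, lying so that the arms close sideways in the level plane. Origin: grip point midway between the arms, at their undersides (30 mm above the bench on the rest); x to the tips, y from sprung to fixed arm, z up. Reach x -132 to +135 mm. Arms: 5 mm thick, 18 mm high, each splayed 0.13 rad when open.
- sprung_arm (a joint): squeeze of the sprung arm: 0 = open (tips 60 mm apart), 0.24 rad = fully squeezed. Hinge at x = -100 mm of the tongs. Squeeze at the black patches (x -15 to +15 mm): 44 mm over the outsides when open; 10 mm less moves the tips 22 mm and the pointer 19 mm. The spring pushes the grip open with 2 N when open, 9 N fully squeezed.
- pointer (a point): the tip of the red pointer on the sprung arm, near the gauge strip. It moves toward +y of the tongs as they are squeezed.
- mark (a point): middle of the green mark, 8 mm wide along the tongs' y, on the white gauge strip fixed across the tongs (x 98 to 110 mm, top z 23 mm). Squeezing does not move it; its place, 14 to 38 mm in +y from the open pointer, differs each time. The pointer stands at it when both have the same y in the tongs' frame (their x differs by about 9 mm).
- tips (a point): point between the tongs' tips at about half closure, 125 mm ahead of the grip point and 14 mm to +y, 9 mm above the undersides (fixed in the tongs' frame).
- stamp: bystander: small beech stamp block, 55 x 22 x 21 mm; origin: centre of its underside.
- clay_dish: bystander: square terracotta-coloured dish, 114 mm, 40 mm high; origin: centre of its underside.
- mould: bystander: rounded wooden hump mould, 72 x 72 x 34 mm; origin: centre of its underside.

How it is judged:
On the way, in this order (a step that is already met when the one before it is completed fails the run):
1. the bowl stands inside the yellow ring, upright, at rest and let go (horizontal distance between bowl and ring_yellow below 0.015 m and height (world z) of bowl below 0.006 m and angle between bowl's own z axis and vertical below 0.1 rad and linear speed of bowl below 0.02 m/s and contact force between bowl and the arm below 0.2 N and contact force between bowl and the fingers below 0.2 N and contact force between bowl and tongs below 0.2 N), for 0.2 s.
2. the tongs are lifted off the rest by the fingers (height (world z) of tongs above 0.06 m and contact force between tongs and the fingers above 0.5 N and contact force between tongs and rest below 0.1 N), for 0.2 s.
At the end, for the whole second after the job is handed in: Bowl upright, untouched, at rest, within 15 mm of the yellow ring's centre. Tongs held still by the fingers alone, level within 15 degrees, tip point within 40 mm of the bowl's centre seen from above and 62 to 190 mm above the bench, pointer within 4 mm of the mark's middle, for the last second (all of step 1 and horizontal distance between tips and bowl below 0.04 m and height (world z) of tips between 0.062 and 0.19 m and angle between tongs's own z axis and vertical below 0.26 rad and y of pointer in the frame of mark between -0.004 and 0.004 m and velocity of joint sprung_arm between -0.05 and 0.05 rad/s and linear speed of tongs below 0.03 m/s and angular speed of tongs below 0.2 rad/s and contact force between tongs and the fingers above 0.5 N and contact force between tongs and rest below 0.1 N); the arm keeps its last pose, push and grip.
It fails at once if the bowl is lifted more than 8 mm off the bench (height (world z) of bowl above 0.008 m).
It fails at once if the bowl is tipped more than 15 degrees (angle between bowl's own z axis and vertical above 0.26 rad).
It fails at once if the clay dish, mould or stamp block is moved more than 15 mm (distance of any of clay_dish, mould, stamp from where it was at the start of the episode above 0.015 m).
It also fails if it takes over 58 s, if anything falls off the work surface, if the arm or the gripper's body presses on something with over 40 N, if the wrist force passes 120 N, or if a joint passes its speed limit or range.

ROBOT

A 7-joint arm with a two-finger parallel gripper is mounted at the origin on a cart in front of the work surface, level with it; the furniture and walls round the work are solid. World frame = base frame: x ahead of the robot, y to its left, z up, the work surface at z = 0. Lengths are in m, angles in rad, forces in N, time in s.
With the tool pointing down it reaches from about 0.35 to 0.9 m from the base axis. Payload 8.1 kg.
Tool frame: the origin (TCP) lies on the centre line of the jaws, within the pads' length; the fingertips stand 19 mm ahead of it and the grasp point (between the pads) is the TCP (arm.tip_reach is the distance from the TCP to the fingertips, in m); z points along the fingers, y is the line along which they close (so a half turn about z gives the same grasp; the last joint's range is limited). The gripper opens to 92 mm and grips with 3 to 60 N. Pads are 19 mm wide; open, the fingers measure 130 mm over their backs; the gripper's body (75 mm by 190 mm) begins 47 mm behind the grasp point.
Start: joints at [-1.432, 0.434, 0.025, 1.573, -0.012, 1.134, -0.075], TCP at [0.15, 0.607, 0.222] pointing down, gripper open.
Joint ranges: [-2.62, 2.62], [-0.44, 2.09], [-1.27, 1.32], [0.08, 2.57], [-1.32, 4.46], [0.12, 2], [-2.74, 2.74]. Speed limits (rad/s): [2.22, 2.22, 3.01, 3.01, 3.14, 3.14, 3.14].

INTERFACE

Orientations are given as a rotation vector (axis times angle).
In Python, from cell import arm gives the robot as it stands.
- The arm moves only by the tool arm_command, never from a script. Its argument "targets" is a list that holds one entry, the list of rows, each a list of 6 numbers: the shift along the tool's x, y, z in m, then the turn, a rotation vector about the tool's x, y, z in rad. A call has 1 to 10 rows; each row shifts and turns the commanded pose from where the row before left it, along the tool's axes as they then stand; what a row does not reach is not made up. A row lasts 1/8 s, in which the tool goes at most 62.5 mm and 10.7 degrees, less where a joint would pass 70% of its speed; a pose out of reach is approached as far as the arm can. A call with a gripper value outside its range is refused whole. "jaw" is the finger opening in m, from 0 to 0.0918, set as the call begins (left out, the last holds). The fingers move at their own pace and stop on an object; "newtons" is the grip in N (left out, the last holds). Time passes only in rows, so rows that do not move let the fingers close. It gives the time, the measured TCP pose, the force, the opening and the grip force at its end, in the units of the state.
- arm.observe(): the state, without advancing time (a new reading comes with each control period).
- arm.get_image(name): name is "scene" or "top" or "wrist"; returns a dict with "pixels" (384x512x3 uint8, red, green, blue), "z_map" (384x512 float32, m along the optical axis (not along the pixel's ray), 0 where there is no reading), "fx", "fy", "cx", "cy" (pixels), "xyz" and "rotation" of the camera in the world; the wrist camera has in their place "T_tool_cam" (4x4, takes a point from camera to tool coordinates, whose origin is the TCP and whose axes are the flange's). Camera axes: x right, y down, z forward; pixel columns grow to the right and rows downward; lengths in m; the calibration is good to about 2 mm. A picture is of the moment at which its call begins: read the wrist's pose just before it.
- arm.sign_off(): hands the job in; it is judged then, once.
The state is a dict: "clock": time; "joints": joint angles; "dq": joint speeds; "joint_efforts": joint torques, N m; "position": TCP position; "ee_rot": TCP orientation; "force": force on the tool from outside, world axes, zero at the start; "ft_torque": the same for the moment, N m; "width": opening from 0.0 (shut) to 1.0 (fully open); "gripper_force": force on a finger pad.
Only numpy, scipy, OpenCV 4.12 (cv2) and the standard library are available. Lean on these libraries where they do the work, as an engineer would, in place of code of your own. Each camera call takes 0.05 s, during which the arm holds its last target. There are 200 camera calls.

## Working session

There is one attempt and no reset: what is moved stays moved. The work goes in short steps, Python scripts to look and compute and a tool call to move; the robot and the scene stay as the last step left them, time stands still between calls to the robot, and variables do not carry over. Pictures are saved under pics/ and viewed, at most 10 in all, crops included, and the job is handed in when it is done.

Besides the shell and the picture viewer there is one more tool, called after ">>>" as name(argument=value, ...) on one line, values as JSON. arm_command: Moves the arm, as the interface text tells. Its arguments: {"type":"object","properties":{"targets":{"type":"array","items":{"type":"array","items":{"type":"array","items":{"type":"number"}}}},"jaw":{"type":"number"},"newtons":{"type":"number"}},"required":["targets"]}

```bash
ls; mkdir -p pics; cat > h.py <<'E'
import numpy as np, cv2
from cell import arm
from scipy.spatial.transform import Rotation as R
def cam(n):
    s=arm.observe(); im=arm.get_image(n)
    if n=="wrist":
        T=np.eye(4); T[:3,:3]=R.from_rotvec(s["ee_rot"]).as_matrix(); T[:3,3]=s["position"]
        T=T@np.array(im["T_tool_cam"]); im["xyz"]=T[:3,3]; im["rotation"]=T[:3,:3]
    else:
        r=np.array(im["rotation"]); im["rotation"]=r if r.shape==(3,3) else R.from_rotvec(r).as_matrix()
    im["xyz"]=np.array(im["xyz"])
    return im
def ray(im,uv,z):
    uv=np.atleast_2d(uv).astype(float)
    d=np.c_[(uv[:,0]-im["cx"])/im["fx"],(uv[:,1]-im["cy"])/im["fy"],np.ones(len(uv))]@im["rotation"].T
    return im["xyz"]+d*((z-im["xyz"][2])/d[:,2])[:,None]
def cloud(im):
    v,u=np.mgrid[:384,:512]; z=im["z_map"]
    p=np.stack([(u-im["cx"])/im["fx"]*z,(v-im["cy"])/im["fy"]*z,z],-1)
    return p@im["rotation"].T+im["xyz"]
def save(im,n): cv2.imwrite(f"pics/{n}.png",im["pixels"][:,:,::-1])
def proj(im,p):
    q=(np.atleast_2d(p)-im["xyz"])@im["rotation"]; return np.c_[q[:,0]/q[:,2]*im["fx"]+im["cx"],q[:,1]/q[:,2]*im["fy"]+im["cy"]]
E
python3 - <<'E'
from h import *
s=arm.observe(); print(s)
for n in("scene","top"):
    im=cam(n); save(im,n); print(n,im["xyz"],im["rotation"].round(2).tolist(),im["fx"])
    if n=="top": np.savez("top.npz",**im)
E
```

```text
pics
{'clock': 0.0, 'joints': array([-1.43160348,  0.43525059,  0.02496415,  1.5740985 , -0.01160487,
        1.13398839, -0.07508308]), 'dq': array([ 0.0004154 ,  0.00044455, -0.00102237, -0.00041526,  0.00226155,
       -0.00028476, -0.0007405 ]), 'joint_efforts': array([ 6.78058859e-04, -6.67863250e+01,  9.85338986e-01, -3.14465904e+01,
       -6.04523253e-02,  4.28835943e-02,  1.47127748e-04]), 'position': array([0.14957769, 0.60630167, 0.22072718]), 'ee_rot': array([-3.78949179e-01, -3.11859671e+00,  2.51141571e-03]), 'force': array([-0.07888846, -0.36813235,  1.2281124 ]), 'ft_torque': array([0.05286046, 0.00341923, 0.01314181]), 'gripper_force': 0.0, 'width': 0.9985947450421944}
scene [ 0.09236591 -0.76929112  0.59129342] [[0.85, -0.26, 0.46], [-0.52, -0.43, 0.73], [0.01, -0.87, -0.5]] 408.1493977528526
top [2.81590640e-01 7.36838584e-04 1.36440369e+00] [[-0.07, -0.98, 0.21], [-1.0, 0.07, -0.01], [-0.0, -0.21, -0.98]] 469.85455522155587
```

View pics/top.png

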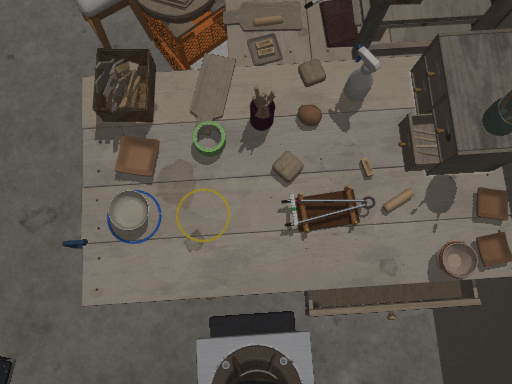

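View pics/scene.png

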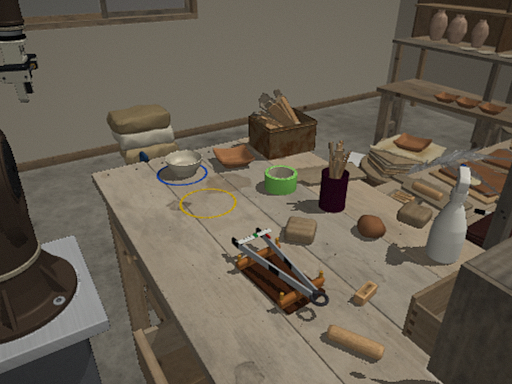

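The top view shows the blue ring and bowl at about (130,212), the yellow ring at (203,215), and the tongs on the rest at (327,208). Their tips point left (285,205) and the tail ring is at (368,203). The dish is at (137,156), the mould at (288,166) and the stamp at (367,168).

```bash
python3 - <<'E'
from h import *
im=dict(np.load("top.npz")); im={k:(v if v.ndim else v.item()) for k,v in im.items()}
hsv=cv2.cvtColor(im["pixels"],cv2.COLOR_RGB2HSV)
def circ(p):
    A=np.c_[2*p[:,:2],np.ones(len(p))]; x=np.linalg.lstsq(A,(p[:,:2]**2).sum(1),rcond=None)[0]
    return x[:2],np.sqrt(x[2]+x[:2]@x[:2])
def m(lo,hi,box):
    k=cv2.inRange(hsv,lo,hi); M=np.zeros_like(k); x0,y0,x1,y1=box; M[y0:y1,x0:x1]=k[y0:y1,x0:x1]
    v,u=np.nonzero(M); return np.c_[u,v]
y=m((20,130,100),(35,255,255),(160,175,245,255)); p=ray(im,y,0);print("yellow",len(y),circ(p))
b=m((100,130,60),(125,255,255),(95,180,175,250)); p=ray(im,b,0);print("blue",len(b),circ(p))
P=cloud(im); 
q=P[180:245,100:170].reshape(-1,3); k=(q[:,2]>.046)&(q[:,2]<.065); print("bowl",k.sum(),q[k,2].mean(),q[k].min(0),q[k].max(0),circ(q[k]))
print("bench z",np.median(P[255:280,150:250,2]))
q=P[180:240,275:380].reshape(-1,3);k=(q[:,2]>.037)&(q[:,2]<.06);q=q[k];print("tongs",len(q),q.min(0),q.max(0),np.median(q,0))
c=cv2.resize(im["pixels"][180:240,275:380],None,fx=7,fy=7,interpolation=cv2.INTER_CUBIC);cv2.imwrite("pics/tcrop.png",c[:,:,::-1])
uv=[(285,201),(288,222),(370,203)]
print(ray(im,uv,.045)); 
for n,u in dict(dish=(137,156),mould=(288,166),stamp=(367,168)).items(): print(n,P[u[1],u[0]])
E
```

```text
yellow 355 (array([0.49776341, 0.1240077 ]), np.float64(0.07616699594805475))
blue 229 (array([0.50689553, 0.32613813]), np.float64(0.07632914866420025))
bowl 217 0.05147457645325222 [0.46114205 0.27233723 0.04616839] [0.57428108 0.38599705 0.06041117] (array([0.5174179 , 0.32879591]), np.float64(0.055157167446315734))
bench z 0.00088219622676311
tongs 576 [ 0.42415551 -0.36957558  0.03701766] [ 0.54570409 -0.10482629  0.05966016] [ 0.49025236 -0.21042228  0.04835242]
[[ 0.51374608 -0.11585695  0.045     ]
 [ 0.45307927 -0.11930731  0.045     ]
 [ 0.49160702 -0.35707939  0.045     ]]
dish [0.68716904 0.31194492 0.00598735]
mould [ 0.61835468 -0.13408864  0.03517317]
stamp [ 0.60025983 -0.36751194  0.02050605]
```

View pics/tcrop.png

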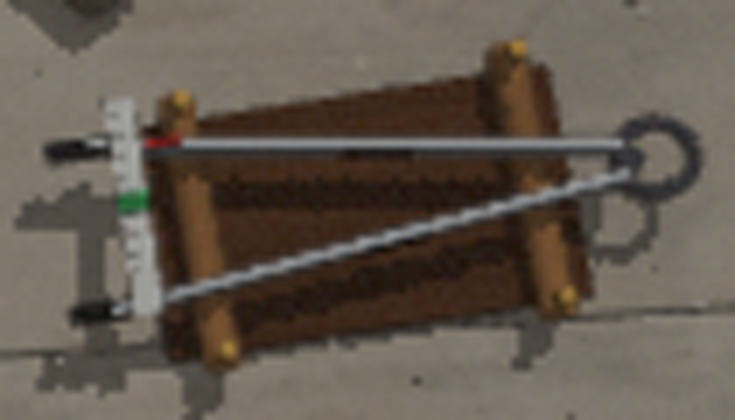

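The crop shows the red pointer at about (165,142) on the far (+x) arm, which is the sprung one. The green mark is at (133,203) on the gauge, and the black grip patches are around (385,150) and (395,240).

```bash
cat >> h.py <<'E'
def rel(target,yaw_axis=None):
    """tool-frame shift to world target; turn about tool z so that jaw line y is along yaw_axis"""
    s=arm.observe(); M=R.from_rotvec(s["ee_rot"]).as_matrix(); d=M.T@(np.array(target)-s["position"]); a=0
    if yaw_axis is not None:
        w=M.T@np.array([*yaw_axis,0]); a=-np.arctan2(w[0],w[1]); a=(a+np.pi/2)%np.pi-np.pi/2
    print("tool shift",d.round(4),"turn z",round(a,3),"axes x",M[:,0].round(3),"y",M[:,1].round(3),"z",M[:,2].round(3)); return d,a
E
python3 -c "
from h import *
M=R.from_rotvec(arm.observe()['ee_rot']).as_matrix()
p=np.array([.517,.329])-.049*M[:2,1]; print(p); rel([*p,.13]); rel([*p,.047])"
```

```text
[0.50526186 0.28142678]
tool shift [-0.4232 -0.2301  0.0912] turn z 0 axes x [-0.971  0.24  -0.   ] y [ 0.24   0.971 -0.001] z [-0.    -0.001 -1.   ]
tool shift [-0.4231 -0.23    0.1742] turn z 0 axes x [-0.971  0.24  -0.   ] y [ 0.24   0.971 -0.001] z [-0.    -0.001 -1.   ]
```

>>> arm_command(targets=[[[-0.047,-0.0256,0.0101,0,0,0],[-0.047,-0.0256,0.0101,0,0,0],[-0.047,-0.0256,0.0101,0,0,0],[-0.047,-0.0256,0.0101,0,0,0],[-0.047,-0.0256,0.0101,0,0,0],[-0.047,-0.0256,0.0101,0,0,0],[-0.047,-0.0256,0.0101,0,0,0],[-0.047,-0.0256,0.0101,0,0,0],[-0.047,-0.0256,0.0101,0,0,0],[0,0,0,0,0,0]]], jaw=0.055, newtons=5)

```text
clock: 1.35
position: [0.5081, 0.2766, 0.1296]
ee_rot: [0.391, 3.116, -0.005]
force: [-0.9, 1.5, 1.3]
width: 0.599
gripper_force: 0.0
```

```bash
python3 - <<'E'
from h import *
s=arm.observe(); print(s["clock"],s["position"])
im=cam("wrist"); save(im,"w1"); P=cloud(im)
M=R.from_rotvec(s['ee_rot']).as_matrix()
q=P.reshape(-1,3);k=(q[:,2]>.045)&(q[:,2]<.062)&(np.hypot(q[:,0]-.517,q[:,1]-.329)<.09);q=q[k]
print(len(q),q.min(0),q.max(0))
A=np.c_[2*q[:,:2],np.ones(len(q))]; x=np.linalg.lstsq(A,(q[:,:2]**2).sum(1),rcond=None)[0];print(x[:2],np.sqrt(x[2]+x[:2]@x[:2]))
p=x[:2]-.049*M[:2,1]; rel([*p,.047])
E
```

```text
1.35 [0.50814185 0.27661319 0.12961355]
2096 [0.46028274 0.26935839 0.0450007 ] [0.56924672 0.38441138 0.05338712]
[0.51724752 0.3267345 ] 0.0550360189537874
tool shift [ 0.0009 -0.0003  0.0829] turn z 0 axes x [-0.97   0.244  0.   ] y [ 0.244  0.97  -0.002] z [-0.001 -0.001 -1.   ]
```

View pics/w1.png

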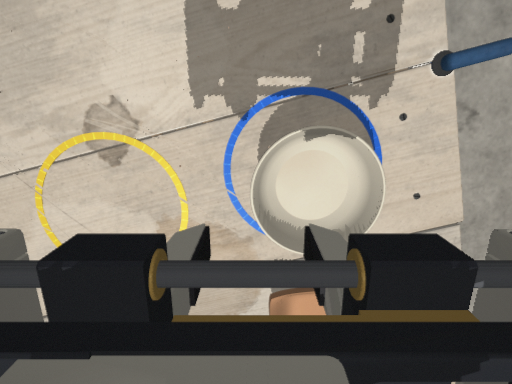

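The wrist view shows the bowl at about (318,190) and the yellow ring at (112,190). The right finger (320,255) is over the bowl's inside and the left one (205,265) is outside the rim, so I descend and pinch.

>>> arm_command(targets=[[[0,0,0.03,0,0,0],[0,0,0.03,0,0,0],[0,0,0.015,0,0,0],[0,0,0.008,0,0,0],[0,0,0,0,0,0]]])

```text
clock: 2.02
position: [0.505, 0.2822, 0.0478]
ee_rot: [-0.378, -3.119, -0.0]
force: [-0.1, -0.7, -0.0]
width: 0.596
gripper_force: 0.0
```

>>> arm_command(targets=[[[0,0,0,0,0,0],[0,0,0,0,0,0],[0,0,0,0,0,0],[0,0,0,0,0,0]]], jaw=0.0, newtons=5)

```text
clock: 2.52
position: [0.5053, 0.2818, 0.0478]
ee_rot: [0.379, 3.118, 0.0]
force: [0.1, -0.8, -0.3]
width: 0.213
gripper_force: 0.0
```

```bash
cat >> h.py <<'E'
def bowl(c,save_as=None,name="top"):
    im=cam(name); P=cloud(im); q=P.reshape(-1,3)
    q=q[(q[:,2]>.046)&(q[:,2]<.06)&(np.hypot(q[:,0]-c[0],q[:,1]-c[1])<.075)]
    A=np.c_[2*q[:,:2],np.ones(len(q))]; x=np.linalg.lstsq(A,(q[:,:2]**2).sum(1),rcond=None)[0]
    print("bowl",len(q),x[:2],np.sqrt(x[2]+x[:2]@x[:2]))
    if save_as: save(im,save_as)
    return x[:2]
E
python3 - <<'E'
from h import *
s=arm.observe(); b=bowl((.517,.327)); print(s["position"],s["width"]*.0918)
rel(s["position"]+[*(np.array([.498,.124])-[.5172,.3275]),0])
E
```

```text
bowl 0 [0. 0.] 0.0
[0.50528498 0.28181781 0.04782928] 0.019515256257331217
tool shift [-3.020e-02 -2.021e-01 -1.000e-04] turn z 0 axes x [-0.971  0.24  -0.   ] y [0.24  0.971 0.   ] z [ 0.  0. -1.]
```

>>> arm_command(targets=[[[0,0,0,0,0,0],[0,0,0,0,0,0]]])

```text
clock: 2.82
position: [0.5052, 0.2818, 0.0476]
ee_rot: [-0.379, -3.119, 0.0]
force: [1.0, 0.2, -0.3]
width: 0.008
gripper_force: 0.0
```

>>> arm_command(targets=[[[-0.001,-0.01,0,0,0,0],[-0.003,-0.02,0,0,0,0],[-0.004,-0.025,0,0,0,0],[-0.004,-0.025,0,0,0,0],[-0.004,-0.025,0,0,0,0],[-0.004,-0.025,0,0,0,0],[-0.004,-0.025,0,0,0,0],[-0.003,-0.025,0,0,0,0],[-0.002,-0.015,0,0,0,0],[-0.001,-0.007,0,0,0,0]]])

```text
clock: 4.08
position: [0.4857, 0.077, 0.0478]
ee_rot: [0.382, 3.118, -0.0]
force: [0.2, -0.4, -0.1]
width: 0.003
gripper_force: 0.0
```

```bash
python3 - <<'E'
from h import *
s=arm.observe(); print(s["clock"],s["position"],s["width"]*.0918,s["gripper_force"])
bowl((.498,.124),name="wrist")
E
```

```text
4.075 [0.48566296 0.07697193 0.04775343] 0.00026499269547685316 0.0
bowl 182 [0.46581827 0.08189929] 0.011724870741640277
```

The fingers shut on nothing, so I look before moving again.

```bash
python3 - <<'E'
from h import *
im=cam("scene"); im2=cam("top"); cv2.imwrite("pics/miss.png",np.vstack([im["pixels"][60:330,:400],im2["pixels"][100:300,60:460]])[:,:,::-1])
b=bowl((.517,.327)); bowl((.5,.2))
E
```

```text
bowl 212 [0.51737123 0.32874975] 0.05513105491908123
bowl 6 [0.51120203 0.27368285] 0.004896692535987014
```

View pics/miss.png

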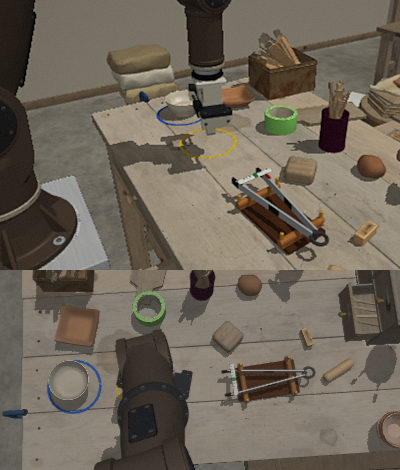

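The bowl is still in the blue ring at about (75,380), untouched. The closed gripper stands near the yellow ring at (212,125), so I check where the fingertips really are against the TCP.

```bash
python3 - <<'E'
from h import *
s=arm.observe(); im=cam("wrist"); T=np.array(arm.get_image("wrist")["T_tool_cam"]); print(T.round(3).tolist(), im["fx"],im["cx"],im["cy"])
M=R.from_rotvec(s['ee_rot']).as_matrix()
for o in ([0,0,0],[0,0,.019],[0,.03,0],[.03,0,0]): print(o,proj(im,s["position"]+M@np.array(o)))
save(im,"w2"); z=im["z_map"]
q=(cloud(im)-s["position"])@M
k=(np.abs(q[...,0])<.03)&(np.abs(q[...,1])<.05)&(im["z_map"]>0)
v,u=np.nonzero(k); print(len(v),u.min(),u.max(),v.min(),v.max(),q[k].min(0),q[k].max(0))
print(q[260,200:320:20].round(3)); print(q[280,200:320:20].round(3))
E
```

```text
[[0.0, -0.96, -0.279, 0.075], [1.0, 0.0, 0.0, 0.0], [0.0, -0.279, 0.96, -0.162], [0.0, 0.0, 0.0, 1.0]] 294.97387284137926 256.70934389892676 192.6560710228889
[0, 0, 0] [[256.43867224 237.05403439]]
[0, 0, 0.019] [[256.46436267 224.85890956]]
[0, 0.03, 0] [[306.66237676 237.07536238]]
[0.03, 0, 0] [[256.44933055 188.62577169]]
49071 0 499 171 383 [-0.01883679 -0.05       -0.12083511] [0.02999914 0.04999726 0.05123723]
[[ 0.035 -0.015 -0.09 ]
 [ 0.036 -0.009 -0.093]
 [ 0.036 -0.004 -0.093]
 [ 0.03   0.001 -0.082]
 [ 0.036  0.006 -0.092]
 [ 0.036  0.012 -0.092]]
[[ 0.03  -0.015 -0.093]
 [ 0.031 -0.01  -0.093]
 [ 0.031 -0.004 -0.093]
 [ 0.027  0.001 -0.088]
 [ 0.03   0.006 -0.093]
 [ 0.031  0.011 -0.094]]
```

View pics/w2.png

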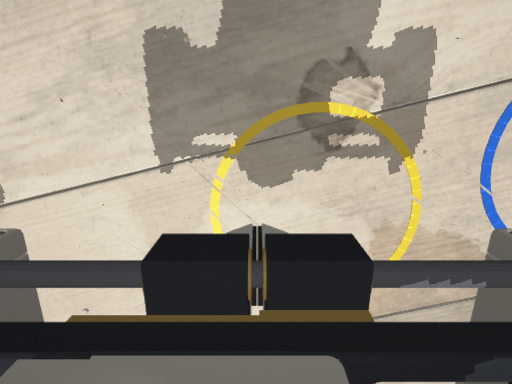

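The wrist view shows the closed fingers with tips at (257,226), where the projected TCP and tip fall (237 and 225). I check the tip depth and the bench height.

```bash
python3 - <<'E'
from h import *
s=arm.observe(); im=cam("wrist"); M=R.from_rotvec(s['ee_rot']).as_matrix(); P=cloud(im); q=(P-s["position"])@M
for v in (222,226,230,236): print(v,q[v,246:270:3].round(3).tolist())
print("bench",P[150,30],P[60,100]); print(arm.tip_reach, s["position"])
im=cam("scene");
m=s["position"]+M@np.array([0,0,.019]); print("tip in scene",proj(im,m),"TCP",proj(im,s["position"]), "body",proj(im,s["position"]-M[:,2]*.047))
c=cv2.resize(im["pixels"][120:230,140:260],None,fx=5,fy=5); cv2.imwrite("pics/tip.png",c[:,:,::-1])
E
```

```text
222 [[-0.01, -0.008, 0.049], [-0.01, -0.006, 0.048], [-0.009, -0.003, 0.048], [-0.01, -0.001, 0.048], [-0.01, 0.001, 0.048], [-0.01, 0.003, 0.049], [-0.01, 0.006, 0.049], [-0.009, 0.008, 0.047]]
226 [[0.011, -0.006, -0.009], [0.011, -0.004, -0.008], [0.01, -0.003, -0.007], [0.009, -0.001, -0.004], [0.009, 0.001, -0.005], [0.01, 0.003, -0.007], [0.011, 0.004, -0.009], [0.01, 0.006, -0.008]]
230 [[0.01, -0.006, -0.013], [0.011, -0.004, -0.014], [0.008, -0.002, -0.009], [0.009, -0.001, -0.009], [0.009, 0.001, -0.01], [0.009, 0.003, -0.011], [0.01, 0.004, -0.013], [0.011, 0.006, -0.014]]
236 [[0.035, -0.003, -0.076], [0.011, -0.004, -0.022], [0.009, -0.002, -0.017], [0.009, -0.001, -0.018], [0.009, 0.001, -0.018], [0.009, 0.002, -0.019], [0.01, 0.004, -0.021], [0.036, 0.003, -0.077]]
bench [ 0.4037577  -0.06638918 -0.00071657] [ 0.36037272  0.00450279 -0.00070609]
0.019 [0.48601116 0.07940059 0.0475773 ]
tip in scene [[210.32961289 200.69840155]] TCP [[209.9930586  194.53296814]] body [[209.1343233  178.80155295]]
```

View pics/tip.png

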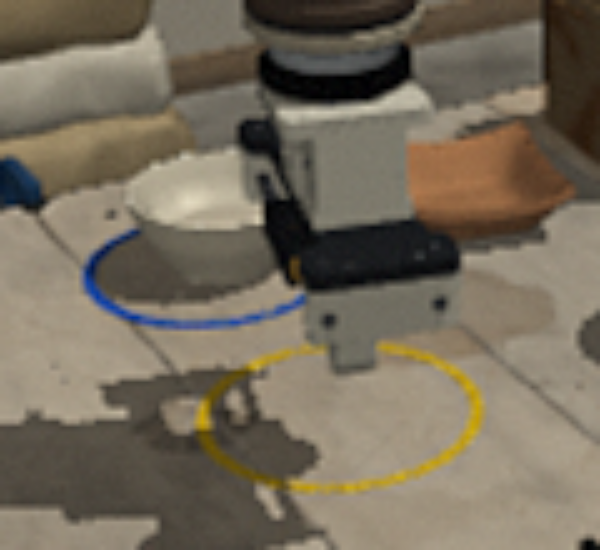

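The fingers turn out to be about 20 mm shorter than stated. In the scene view the real tip is at crop (352,368), which is where the TCP projects; the stated tip would project at (350,403). The wrist depth agrees, so the tips are at about the TCP. I'll go 20 mm lower this time.

>>> arm_command(targets=[[[0,0,-0.03,0,0,0],[0,0,-0.03,0,0,0],[0.006,0.0404,-0.01,0,0,0],[0.006,0.0404,0,0,0,0],[0.006,0.0404,0,0,0,0],[0.006,0.0404,0,0,0,0],[0.006,0.0404,0,0,0,0],[0,0,0.03,0,0,0],[0,0,0.025,0,0,0],[0,0,0,0,0,0]]], jaw=0.055)

```text
clock: 5.78
position: [0.5037, 0.2814, 0.061]
ee_rot: [-0.378, -3.116, 0.004]
force: [-0.4, 1.0, -0.2]
width: 0.598
gripper_force: 0.0
```

```bash
python3 -c "
from h import *
s=arm.observe();print(s['position']);M=R.from_rotvec(s['ee_rot']).as_matrix();rel([*(np.array([.5172,.3275])-.049*M[:2,1]),.027])"
```

```text
[0.50370211 0.28137788 0.06096066]
tool shift [-0.0022 -0.0009  0.034 ] turn z 0 axes x [-0.971  0.239  0.003] y [ 0.239  0.971 -0.003] z [-0.003 -0.002 -1.   ]
```

>>> arm_command(targets=[[[-0.001,0,0.012,0,0,0],[0,0,0.01,0,0,0],[0,0,0.008,0,0,0],[0,0,0.003,0,0,0],[0,0,0,0,0,0]]])

```text
clock: 6.4
position: [0.5061, 0.2815, 0.0295]
ee_rot: [-0.379, -3.118, 0.0]
force: [-0.0, -0.7, -0.5]
width: 0.6
gripper_force: 0.0
```

>>> arm_command(targets=[[[0,0,0,0,0,0],[0,0,0,0,0,0],[0,0,0,0,0,0],[0,0,0,0,0,0],[0,0,0,0,0,0]]], jaw=0.005)

```text
clock: 7.02
position: [0.5059, 0.2808, 0.0296]
ee_rot: [-0.379, -3.118, 0.002]
force: [-0.9, -2.2, 1.7]
width: 0.106
gripper_force: 4.6
```

Gripped at 4.6 N. Now I slide it.

>>> arm_command(targets=[[[-0.001,-0.008,0,0,0,0],[-0.003,-0.02,0,0,0,0],[-0.004,-0.024,0,0,0,0],[-0.004,-0.026,0,0,0,0],[-0.004,-0.026,0,0,0,0],[-0.004,-0.026,0,0,0,0],[-0.004,-0.026,0,0,0,0],[-0.003,-0.024,0,0,0,0],[-0.002,-0.015,0,0,0,0],[-0.001,-0.007,0,0,0,0]]])

```text
clock: 8.28
position: [0.4866, 0.0768, 0.0297]
ee_rot: [-0.382, -3.118, 0.0]
force: [0.6, 3.1, 0.1]
width: 0.097
gripper_force: 4.6
```

```bash
python3 - <<'E'
from h import *
s=arm.observe(); print(s["clock"],s["position"],s["width"]*.0918,s["gripper_force"],s["force"])
bowl((.498,.124),name="wrist",save_as="w3"); im=cam("wrist")
hsv=cv2.cvtColor(im["pixels"],cv2.COLOR_RGB2HSV); v,u=np.nonzero(cv2.inRange(hsv,(20,130,80),(35,255,255))[:225]); p=ray(im,np.c_[u,v],0)
A=np.c_[2*p[:,:2],np.ones(len(p))]; x=np.linalg.lstsq(A,(p[:,:2]**2).sum(1),rcond=None)[0]; print("ring",len(p),x[:2],np.sqrt(x[2]+x[:2]@x[:2]))
E
```

```text
8.275 [0.48657311 0.0767562  0.02969914] 0.008934114443075054 4.581627431853121 [0.63581968 3.10295029 0.08080323]
bowl 4123 [0.50023268 0.12592203] 0.05490711234367397
ring 3365 [0.49683196 0.12204009] 0.07542814025872133
```

View pics/w3.png

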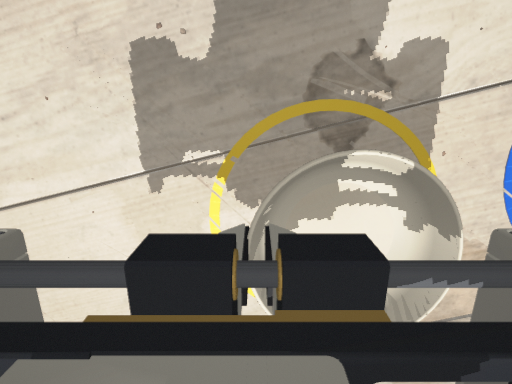

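The wrist view shows the bowl at about (355,240), inside the yellow ring and about 5 mm off centre. I nudge it, release and rise.

>>> arm_command(targets=[[[0.002,-0.004,0,0,0,0],[0,0,0,0,0,0],[0,0,0,0,0,0]]])

```text
clock: 8.75
position: [0.4839, 0.0753, 0.0296]
ee_rot: [-0.378, -3.119, -0.0]
force: [-1.2, 0.4, 1.1]
width: 0.095
gripper_force: 4.9
```

>>> arm_command(targets=[[[0,0,0,0,0,0],[0,0,0,0,0,0],[0,0,0,0,0,0],[0,0,0,0,0,0],[0,0,0,0,0,0]]], jaw=0.05)

```text
clock: 9.38
position: [0.484, 0.0748, 0.0296]
ee_rot: [-0.379, -3.119, -0.0]
force: [0.3, -0.4, 0.3]
width: 0.541
gripper_force: 0.0
```

>>> arm_command(targets=[[[0,0,-0.02,0,0,0],[0,0,-0.04,0,0,0],[0,0,-0.05,0,0,0],[0,0,-0.05,0,0,0],[0,0,0,0,0,0]]])

```text
clock: 10.0
position: [0.4863, 0.0754, 0.1933]
ee_rot: [0.378, 3.112, 0.005]
force: [-0.5, 0.8, -0.6]
width: 0.546
gripper_force: 0.0
```

```bash
python3 - <<'E'
from h import *
b=bowl((.498,.124),name="wrist")
# tongs: axis from top view
im=dict(np.load("top.npz")); im={k:(v if v.ndim else v.item()) for k,v in im.items()}
P=cloud(im)
hsv=cv2.cvtColor(im["pixels"],cv2.COLOR_RGB2HSV)
sub=P[180:240,275:380]; h=hsv[180:240,275:380]
steel=(sub[...,2]>.038)&(sub[...,2]<.06)&(h[...,1]<45)&(h[...,2]>120)
c=np.array([.487,-.235])
for y in np.arange(-.32,-.13,.02):
    k=steel&(abs(sub[...,1]-y)<.01); xs=np.sort(sub[k][:,0]); 
    if len(xs)>1: g=np.argmax(np.diff(xs)); print(round(y,3),xs[:g+1].mean().round(4),xs[g+1:].mean().round(4),len(xs))
rel([.487,-.235,.2],[1,0])
s=arm.observe();print(s["position"],s["joints"].round(2))
E
```

```text
bowl 1362 [0.49944962 0.12371461] 0.05527007301473922
-0.32 0.4848 0.5023 17
-0.3 0.4811 0.5034 15
-0.28 0.4767 0.505 15
-0.26 0.473 0.5061 15
-0.24 0.469 0.5075 14
-0.22 0.4648 0.509 16
-0.2 0.4613 0.5105 14
-0.18 0.4575 0.5118 14
-0.16 0.454 0.5125 12
-0.14 0.4629 0.5133 102
tool shift [-0.0763 -0.3006 -0.0092] turn z 1.329 axes x [-0.971  0.24  -0.003] y [0.24  0.971 0.002] z [ 0.004  0.001 -1.   ]
[0.485005   0.07509453 0.19117363] [-0.33  0.24  0.09  1.94 -0.03  0.95  1.09]
```

The bowl is let go at (0.499, 0.124), within about 2 mm of the ring. The tongs lie along (-0.063, 0.998) with the grip point at about (0.488, -0.2385).

```bash
python3 -c "
from h import *
rel([.488,-.2385,.15],[.998,.063])"
```

```text
tool shift [-0.0779 -0.3038  0.0408] turn z 1.266 axes x [-0.971  0.24  -0.003] y [0.24  0.971 0.002] z [ 0.004  0.001 -1.   ]
```

>>> arm_command(targets=[[[-0.013,-0.0506,0.0068,0,0,0],[-0.013,-0.0506,0.0068,0,0,0],[-0.013,-0.0506,0.0068,0,0,0],[-0.013,-0.0506,0.0068,0,0,0],[-0.013,-0.0506,0.0068,0,0,0],[-0.013,-0.0506,0.0068,0,0,0]]], jaw=0.085)

```text
clock: 10.8
position: [0.4859, -0.2398, 0.147]
ee_rot: [-0.378, -3.116, -0.001]
force: [1.0, -0.5, 0.0]
width: 0.92
gripper_force: 0.0
```

>>> arm_command(targets=[[[0,0,0,0,0,0.18],[0,0,0,0,0,0.18],[0,0,0,0,0,0.18],[0,0,0,0,0,0.18],[0,0,0,0,0,0.18],[0,0,0,0,0,0.18],[0,0,0,0,0,0.18],[0,0,0,0,0,0],[0,0,0,0,0,0]]])

```text
clock: 11.92
position: [0.4865, -0.2384, 0.1481]
ee_rot: [-2.138, -2.3, 0.001]
force: [0.6, 0.2, -0.2]
width: 0.93
gripper_force: 0.0
```

```bash
python3 - <<'E'
from h import *
s=arm.observe(); print(s["clock"],s["position"],s["joints"].round(2))
im=cam("wrist"); save(im,"w4"); rel([.488,-.2385,.05],[.998,.063])
P=cloud(im); hsv=cv2.cvtColor(im["pixels"],cv2.COLOR_RGB2HSV)
o=np.array([.488,-.2385]); ex=np.array([-.063,.998]); ey=np.array([-.998,-.063])
q=np.stack([(P[...,:2]-o)@ex,(P[...,:2]-o)@ey,P[...,2]],-1)
st=(q[...,2]>.04)&(q[...,2]<.056)&(im["z_map"]>0)&(abs(q[...,1])<.05)&(hsv[...,1]<80)
for x in np.arange(0,.1,.01):
    k=st&(abs(q[...,0]-x)<.003); y=np.sort(q[k][:,1])
    if len(y)>3: g=np.argmax(np.diff(y)); print(round(x,3),y[:g+1].mean().round(4),y[g+1:].mean().round(4),len(y),np.median(q[k][:,2]).round(3))
for n,lo,hi in (("green",(45,100,50),(80,255,255)),("red",(0,150,80),(8,255,255))):
    k=(cv2.inRange(hsv,lo,hi)>0)&(abs(q[...,1])<.06)&(q[...,0]>.05)&(q[...,0]<.13); print(n,k.sum(),q[k].mean(0),q[k].min(0),q[k].max(0))
E
```

```text
11.925 [ 0.48652391 -0.23837682  0.14805782] [-0.04  0.4   0.53  1.9  -0.26  0.91  0.69]
tool shift [-0.0002  0.0015  0.0983] turn z 0.009 axes x [-0.072  0.997  0.   ] y [ 0.997  0.072 -0.001] z [-0.001  0.    -1.   ]
0.0 -0.02 0.0187 90 0.046
0.01 -0.0211 0.0201 87 0.046
0.02 -0.0224 0.0215 76 0.046
0.03 -0.0238 0.023 80 0.046
0.04 -0.025 0.0242 85 0.046
0.05 -0.0263 0.0255 87 0.046
0.06 -0.0276 0.0268 87 0.046
0.07 -0.0289 0.0281 88 0.046
0.08 -0.0286 0.0294 64 0.046
0.09 -0.0318 0.0221 113 0.047
green 148 [ 0.09865304 -0.0078519   0.05389783] [ 0.09270887 -0.01146919  0.05136639] [ 0.10421368 -0.00386175  0.05571122]
red 70 [ 0.08257181 -0.03163372  0.04857518] [ 0.07494439 -0.03857432  0.00698212] [ 0.09001576 -0.02968475  0.05444801]
```

View pics/w4.png

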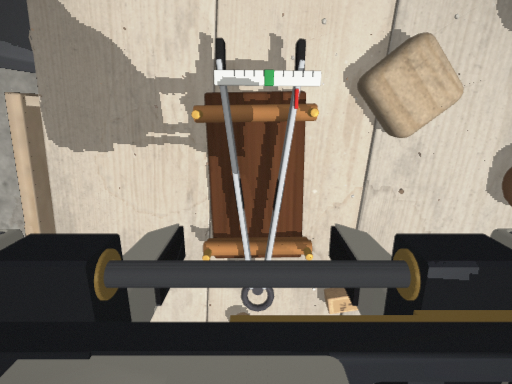

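The wrist view shows the arms converging to the tail ring at (257,295), the green mark at (269,77) and the red pointer at (297,98). The fingers straddle the arms. The pointer needs about 23.5 mm of travel, so the opening should be about 31.5 mm.

>>> arm_command(targets=[[[-0.002,0.0015,0.04,0,0,0],[0,0,0.04,0,0,0],[0,0,0.025,0,0,0],[0,0,0.014,0,0,0],[0,0,0.006,0,0,0],[0,0,0,0,0,0]]])

```text
clock: 12.72
position: [0.4889, -0.2407, 0.0241]
ee_rot: [2.143, 2.297, 0.0]
force: [0.3, -0.1, 0.2]
width: 0.923
gripper_force: 0.0
```

>>> arm_command(targets=[[[0,0,0,0,0,0],[0,0,0,0,0,0],[0,0,0,0,0,0],[0,0,0,0,0,0],[0,0,0,0,0,0],[0,0,0,0,0,0]]], jaw=0.034, newtons=20)

```text
clock: 13.48
position: [0.4887, -0.2405, 0.0239]
ee_rot: [2.144, 2.297, 0.0]
force: [0.1, 0.8, 2.2]
width: 0.38
gripper_force: 9.5
```

```bash
cat >> h.py <<'E'
def gauge(name=None):
    s=arm.observe(); im=cam("wrist"); M=R.from_rotvec(s['ee_rot']).as_matrix(); P=cloud(im); q=(P-s["position"])@M
    hsv=cv2.cvtColor(im["pixels"],cv2.COLOR_RGB2HSV); r={}
    for n,lo,hi in (("green",(45,100,50),(80,255,255)),("red",(0,150,80),(8,255,255))):
        m=cv2.inRange(hsv,lo,hi); m[150:]=0; v,u=np.nonzero(m); k=(m>0)&(im["z_map"]>0)
        print(n,len(u),"px u",u.mean().round(1),u.min(),u.max(),"v",v.min(),v.max(),"tool med",np.median(q[k],0).round(4),"min",q[k].min(0).round(3),"max",q[k].max(0).round(3))
        tip=v<v.min()+4; print("  top rows u",u[tip].mean().round(1))
    print(s["clock"],s["position"],s["ee_rot"],s["width"]*.0918,s["gripper_force"],s["force"])
    if name: save(im,name)
    return im,q
E
python3 -c "
from h import *
gauge('w5')"
```

```text
green 635 px u 301.0 291 312 v 30 63 tool med [ 0.0988  0.0185 -0.0299] min [ 0.093  0.015 -0.032] max [ 0.105  0.023 -0.027]
  top rows u 301.4
red 309 px u 305.1 301 309 v 64 103 tool med [ 0.0852  0.0211 -0.0285] min [ 0.077  0.019 -0.031] max [0.092 0.03  0.016]
  top rows u 305.0
13.475 [ 0.48870579 -0.24048189  0.02389994] [2.14352135e+00 2.29660362e+00 2.01489848e-04] 0.0348825414991826 9.536561910063028 [0.12997304 0.83247361 2.23481849]
```

>>> arm_command(targets=[[[0,0,0,0,0,0],[0,0,-0.01,0,0,0],[0,0,-0.025,0,0,0],[0,0,-0.03,0,0,0],[0,0,-0.02,0,0,0],[0,0,0,0,0,0],[0,0,0,0,0,0],[0,0,0,0,0,0]]], jaw=0.0325)

```text
clock: 14.52
position: [0.488, -0.2402, 0.1079]
ee_rot: [-2.143, -2.295, 0.001]
force: [0.3, 0.4, -0.6]
width: 0.359
gripper_force: 9.0
```

```bash
python3 - <<'E'
from h import *
im,q=gauge('w6')
hsv=cv2.cvtColor(im["pixels"],cv2.COLOR_RGB2HSV)
# white strip edge direction & tilt
for x in (0.03,0.05,.07,.115,.125):
    k=(abs(q[...,0]-x)<.003)&(q[...,2]<.03)&(q[...,2]>-.06)&(abs(q[...,1])<.07); y=np.sort(q[k][:,1])
    if len(y)>3: g=np.argmax(np.diff(y)); print(x,y[:g+1].mean().round(4),y[g+1:].mean().round(4),np.median(q[k][:,2]).round(4))
k=(hsv[...,1]<40)&(hsv[...,2]>170)&(abs(q[...,0]-.1)<.02)&(abs(q[...,2]+.03)<.02)
p=q[k]; print("strip",k.sum(),p.mean(0), np.polyfit(p[:,1],p[:,0],1),np.polyfit(p[:,1],p[:,2],1))
E
```

```text
green 619 px u 296.7 287 307 v 30 64 tool med [ 0.0985  0.0168 -0.0301] min [ 0.092  0.013 -0.032] max [ 0.108  0.021 -0.015]
  top rows u 297.4
red 310 px u 300.9 297 305 v 65 103 tool med [ 0.0849  0.0193 -0.0287] min [ 0.077  0.017 -0.031] max [0.092 0.041 0.101]
  top rows u 300.6
14.525 [ 0.48801256 -0.24017109  0.10789709] [-2.14259120e+00 -2.29547817e+00  1.10309846e-03] 0.03296535087900181 8.983949084649794 [ 0.28202138  0.39390167 -0.60450347]
0.03 -0.0134 0.0147 -0.0223
0.05 -0.0146 0.0162 -0.0222
0.07 -0.0157 0.0177 -0.0223
0.115 -0.0172 0.0198 -0.0217
strip 6680 [ 0.09846122  0.01688002 -0.02711369] [-0.05318563  0.09935899] [-0.0189902  -0.02679313]
```

View pics/w6.png

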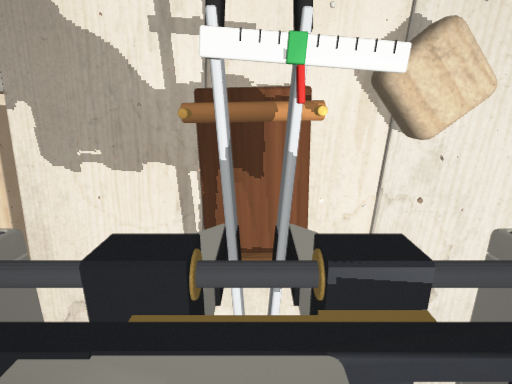

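The tongs are lifted and the pointer (301,67) is about 2 mm short of the mark's middle (297,47). I squeeze a little more and watch the response.

>>> arm_command(targets=[[[0,0,0,0,0,0],[0,0,0,0,0,0],[0,0,0,0,0,0]]], jaw=0.031)

```text
clock: 14.95
position: [0.4886, -0.2405, 0.1087]
ee_rot: [-2.144, -2.297, 0.0]
force: [-0.6, 1.0, -1.3]
width: 0.339
gripper_force: 9.2
```

```bash
python3 - <<'E'
from h import *
gauge(); rel([.521,-.001,.108])
E
```

```text
green 623 px u 293.6 283 304 v 30 64 tool med [ 0.0986  0.0156 -0.03  ] min [ 0.092  0.011 -0.032] max [ 0.108  0.02  -0.016]
  top rows u 294.3
red 303 px u 297.9 294 302 v 65 102 tool med [ 0.085   0.0181 -0.0286] min [ 0.077  0.016 -0.031] max [0.092 0.039 0.103]
  top rows u 297.5
14.95 [ 0.4886187  -0.2405092   0.10874254] [-2.14360967e+00 -2.29652889e+00  5.22700713e-05] 0.031130957632241014 9.24994300090475 [-0.61844706  1.01221697 -1.33911796]
tool shift [0.2367 0.0488 0.0008] turn z 0 axes x [-0.069  0.998  0.   ] y [ 0.998  0.069 -0.   ] z [-0.  0. -1.]
```

>>> arm_command(targets=[[[0,0,0,0,0,0],[0,0,0,0,0,0]]], jaw=0.029)

```text
clock: 15.25
position: [0.4886, -0.2405, 0.1088]
ee_rot: [-2.144, -2.297, -0.0]
force: [-0.1, -0.0, -0.7]
width: 0.314
gripper_force: 9.6
```

```bash
python3 - <<'E'
from h import *
im,q=gauge("w7")
for x in (0.03,0.05,.07,.115):
    k=(abs(q[...,0]-x)<.003)&(q[...,2]<.03)&(q[...,2]>-.06)&(abs(q[...,1])<.07); y=np.sort(q[k][:,1])
    if len(y)>3: g=np.argmax(np.diff(y)); print(x,y[:g+1].mean().round(4),y[g+1:].mean().round(4),np.median(q[k][:,2]).round(4))
a=cv2.imread("pics/w6.png"); b=cv2.imread("pics/w7.png"); cv2.imwrite("pics/cmp.png",cv2.resize(np.hstack([a[:310,170:350],b[:310,170:350]]),None,fx=1.9,fy=1.9))
E
```

```text
green 623 px u 289.6 279 300 v 30 64 tool med [ 0.0985  0.0139 -0.03  ] min [ 0.092  0.01  -0.033] max [ 0.107  0.018 -0.019]
  top rows u 290.3
red 299 px u 294.2 290 299 v 65 102 tool med [ 0.085   0.0165 -0.0286] min [ 0.077  0.015 -0.03 ] max [0.092 0.036 0.101]
  top rows u 293.6
15.25 [ 0.48863339 -0.24047516  0.10882811] [-2.14362254e+00 -2.29660112e+00 -7.42847670e-05] 0.028784329252951005 9.571046148594178 [-0.13831789 -0.00113719 -0.69880279]
0.03 -0.0114 0.0128 -0.0223
0.05 -0.0123 0.0139 -0.0223
0.07 -0.0131 0.0152 -0.0223
0.115 -0.0139 0.0166 -0.0217
```

View pics/cmp.png

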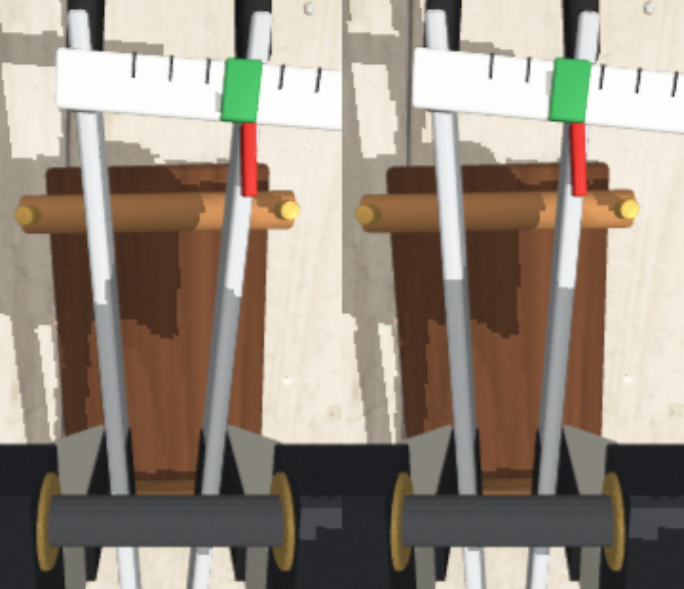

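The green mark has moved along the strip. Its distance from the strip's left end fell from 186 px to 157 px while the ticks stayed put, and it kept a constant gap to the pointer, as if the pointer is carrying it. I open a little to see whether it follows back.

>>> arm_command(targets=[[[0,0,0,0,0,0],[0,0,0,0,0,0],[0,0,0,0,0,0]]], jaw=0.034)

```text
clock: 15.68
position: [0.4886, -0.2405, 0.1088]
ee_rot: [-2.144, -2.297, -0.0]
force: [-0.8, -0.1, -1.0]
width: 0.371
gripper_force: 1.7
```

```bash
cat >> h.py <<'E'
def frac(im):
    hsv=cv2.cvtColor(im["pixels"],cv2.COLOR_RGB2HSV)
    w=((cv2.inRange(hsv,(0,0,150),(179,35,255))|cv2.inRange(hsv,(45,100,50),(80,255,255))))[:75]
    n,l,st,c=cv2.connectedComponentsWithStats(w); 
    for i in range(1,n):
        if st[i,4]>1500: print("  comp",st[i])
    g=cv2.inRange(hsv,(45,100,50),(80,255,255))[:120]; r=cv2.inRange(hsv,(0,150,80),(8,255,255))[:120]
    for n,m in (("green",g),("red",r)):
        n_,l,st,c=cv2.connectedComponentsWithStats(m); i=1+np.argmax(st[1:,4]); print("  ",n,st[i],c[i].round(1))
E
python3 - <<'E'
from h import *
im,q=gauge("w8")
for n in ("w6","w7","w8"):
    print(n); frac({"pixels":cv2.imread(f"pics/{n}.png")[:,:,::-1]})
E
```

```text
green 623 px u 297.6 287 308 v 30 64 tool med [ 0.0986  0.0172 -0.0302] min [ 0.092  0.013 -0.032] max [ 0.107  0.021 -0.02 ]
  top rows u 298.5
red 314 px u 302.8 299 307 v 64 103 tool med [ 0.0849  0.0201 -0.0287] min [ 0.077  0.018 -0.031] max [0.092 0.043 0.102]
  top rows u 302.8
15.675 [ 0.48862501 -0.24047277  0.1088151 ] [-2.14353583e+00 -2.29667059e+00 -1.79982353e-05] 0.03408881956551329 1.7206050635968495 [-0.83210418 -0.14080299 -1.02135329]
w6
  comp [  53    0  114   75 4780]
  comp [  166     0   246    75 15498]
  comp [ 414    0   98   75 3600]
   green [287  30  21  35 619] [296.7  47.1]
   red [297  65   9  39 310] [300.9  83.7]
w7
  comp [  52    0  116   75 4843]
  comp [  207     0   212    75 13422]
  comp [ 412    0  100   75 3728]
   green [279  30  22  35 623] [289.6  47.1]
   red [290  65  10  38 299] [294.2  83.6]
w8
  comp [  52    0  117   75 4633]
  comp [  165     0   246    75 15441]
  comp [ 412    0  100   75 3715]
   green [287  30  22  35 623] [297.6  46.9]
   red [299  64   9  40 314] [302.8  83.7]
```

I've already viewed eleven pictures, one over the limit of ten, so from here I only measure numerically. I locate the strip's ends by height.

```bash
cat >> h.py <<'E'
def strip():
    s=arm.observe(); im,q=gauge(); k=(abs(q[...,2]+.030)<.006)&(q[...,0]>.085)&(q[...,0]<.115); k[62:]=False
    y=q[k]; row=np.nonzero(k[40])[0]; print("strip y",y[:,1].min().round(4),y[:,1].max().round(4),"row40 u",row.min(),row.max(),"row50",np.nonzero(k[50])[0][[0,-1]])
    L=im["pixels"][:64].mean(2)
    g=cv2.cvtColor(im["pixels"],cv2.COLOR_RGB2GRAY); print("ticks row38",[u for u in range(row.min()+3,row.max()-3) if g[38,u]<90 and g[38,u]<=g[38,u-1] and g[38,u]<g[38,u+1]])
    p=q[k&(q[...,0]>.09)]; print("yaw/roll fit", np.polyfit(p[:,1],p[:,0],1)[0], np.polyfit(p[:,1],p[:,2],1)[0])
E
python3 -c "
from h import *
strip()"
```

```text
green 624 px u 297.7 288 308 v 30 64 tool med [ 0.0985  0.0171 -0.0305] min [ 0.092  0.013 -0.032] max [ 0.107  0.021 -0.021]
  top rows u 298.5
red 312 px u 302.9 299 307 v 64 103 tool med [ 0.0849  0.0201 -0.029 ] min [ 0.077  0.018 -0.031] max [0.092 0.043 0.101]
  top rows u 302.8
15.725 [ 0.48862647 -0.24047034  0.10882475] [2.14359641e+00 2.29664625e+00 9.32123556e-05] 0.034079633064519665 1.7197165433344708 [ 0.07035903 -0.28834834 -2.03381297]
strip y -0.0249 0.0633 row40 u 196 402 row50 [196 407]
ticks row38 [257, 316, 355]
yaw/roll fit -0.04289669051662575 -0.0026880259769447522
```

>>> arm_command(targets=[[[0,0,0,0,0,0],[0,0,0,0,0,0],[0,0,0,0,0,0]]], jaw=0.0355)

```text
clock: 16.15
position: [0.4886, -0.2405, 0.1088]
ee_rot: [-2.144, -2.297, -0.0]
force: [0.7, 0.6, -0.9]
width: 0.388
gripper_force: 4.6
```

```bash
python3 -c "
from h import *
strip()"
```

```text
green 626 px u 293.9 284 304 v 30 63 tool med [ 0.0988  0.0156 -0.0301] min [ 0.093  0.012 -0.032] max [ 0.105  0.02  -0.027]
  top rows u 294.9
red 287 px u 305.9 302 310 v 64 103 tool med [ 0.0849  0.0214 -0.0287] min [ 0.077  0.02  -0.03 ] max [0.092 0.043 0.086]
  top rows u 306.1
16.15 [ 0.48863651 -0.24046621  0.10882014] [-2.14357480e+00 -2.29665664e+00 -6.34254408e-05] 0.035587642704999395 4.60574082142557 [ 0.72832147  0.62798701 -0.9127514 ]
strip y -0.0261 0.0618 row40 u 193 404 row50 [193 403]
ticks row38 [253, 273, 312, 351, 390]
yaw/roll fit -0.039101651474059654 -0.0017212764589857972
```

At 34–35.6 mm the mark sits at its home place. Below about 34 mm the pointer carries it along with it, so a reading near 33 mm puts the pointer within 2.5 mm of the mark either way. I set that and carry the tongs over the bowl.

>>> arm_command(targets=[[[0,0,0,0,0,0],[0,0,0,0,0,0],[0,0,0,0,0,0]]], jaw=0.0328)

```text
clock: 16.58
position: [0.4886, -0.2405, 0.1088]
ee_rot: [2.144, 2.297, 0.0]
force: [0.0, 0.3, -0.1]
width: 0.356
gripper_force: 8.9
```

>>> arm_command(targets=[[[0.007,0.001,0,0,0,0],[0.018,0.003,0,0,0,0],[0.028,0.005,0,0,0,0],[0.035,0.005,0,0,0,0],[0.035,0.006,0,0,0,0],[0.035,0.006,0,0,0,0],[0.035,0.005,0,0,0,0],[0.028,0.005,0,0,0,0],[0.016,0.002,0,0,0,0],[0.006,0.001,0,0,0,0]]])

```text
clock: 17.82
position: [0.5106, 0.0059, 0.1088]
ee_rot: [-2.141, -2.298, -0.0]
force: [-0.2, -0.5, -1.2]
width: 0.36
gripper_force: 8.9
```

>>> arm_command(targets=[[[0,0,0,0,0,0],[0,0,0,0,0,0],[0,0,0,0,0,0],[0,0,0,0,0,0]]])

```text
clock: 18.32
position: [0.5108, 0.0041, 0.1088]
ee_rot: [2.145, 2.296, -0.0]
force: [-0.3, -0.4, -1.5]
width: 0.358
gripper_force: 8.9
```

```bash
python3 - <<'E'
from h import *
strip(); im,q=cam("wrist"),0; save(im,"w9")
s=arm.observe(); M=R.from_rotvec(s['ee_rot']).as_matrix(); tip=s["position"]+M@np.array([.12,-.004,-.015]); print("tips est",tip)
P=cloud(im).reshape(-1,3); p=P[(P[:,2]>.046)&(P[:,2]<.058)&(np.hypot(P[:,0]-.499,P[:,1]-.124)<.08)]
A=np.c_[2*p[:,:2],np.ones(len(p))]; x=np.linalg.lstsq(A,(p[:,:2]**2).sum(1),rcond=None)[0]; print("bowl",len(p),x[:2],np.sqrt(x[2]+x[:2]@x[:2]))
Q=((cloud(im)-s["position"])@M)
# black tips and level: arm-top heights along tool x
for xx in (.03,.05,.07,.12,.128):
    k=(abs(Q[...,0]-xx)<.003)&(Q[...,2]<.01)&(Q[...,2]>-.05)&(abs(Q[...,1])<.05); 
    if k.sum(): y=Q[k]; print(xx,k.sum(),np.median(y[:,2]).round(4),y[:,1].min().round(4),y[:,1].max().round(4))
E
```

```text
green 5152 px u 456.9 286 511 v 30 149 tool med [0.0807 0.171  0.0723] min [ 0.039  0.013 -0.032] max [0.116 0.197 0.109]
  top rows u 297.6
red 293 px u 301.1 297 305 v 65 103 tool med [ 0.0849  0.0194 -0.0286] min [ 0.077  0.018 -0.031] max [0.092 0.037 0.074]
  top rows u 300.7
18.325 [0.51081322 0.00405961 0.10883904] [ 2.14462667e+00  2.29555197e+00 -3.15118492e-05] 0.0328248970536034 8.90793922754824 [-0.33511162 -0.41664687 -1.47029778]
strip y -0.0242 0.0642 row40 u 198 396 row50 [198 408]
ticks row38 [239, 259, 278, 288, 317, 337, 356, 378]
yaw/roll fit -0.04307524461703154 -0.001950282549140741
tips est [0.4985631  0.12379192 0.12382752]
bowl 1872 [0.50001827 0.12369453] 0.0551197032507124
0.03 291 -0.0222 -0.0167 0.0183
0.05 326 -0.0222 -0.0179 0.0197
0.07 377 -0.0223 -0.0192 0.0211
0.12 138 -0.0207 -0.0217 0.0245
```

The tips are about 2 mm from the bowl's centre and 124 mm above the bench. The tongs are level and still, and the pointer is about 2.4 mm from the mark's middle.

```bash
python3 -c "
from cell import arm
print(arm.sign_off())"
```

```text
the job is handed in; nothing more can be done
None
```

I handed the job in: the bowl stands about 2 mm from the yellow ring's centre, and the tongs are held level and still about 124 mm up, with their tips over its middle and the pointer about 2.4 mm from the green mark (limit 4 mm; squeezing appeared to shift the mark slightly); sign-off gave no verdict, and I viewed 11 pictures, one over the limit of 10.

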